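# Find the loose pot cap and hold it open

### The arm

A 6-joint arm with a two-finger parallel gripper is mounted at the origin on the work surface. World frame = base frame: x ahead of the robot, y to its left, z up, the work surface at z = 0. Lengths are in m, angles in rad, forces in N, time in s.
With the tool pointing down it reaches from about 0.225 to 0.875 m from the base axis. Payload 3.4 kg.
Tool frame: the origin (TCP) lies midway between the tips of the shut fingers; the grasp point (between the pads) lies 19 mm behind it; z points along the fingers, y is the line along which they close (so a half turn about z gives the same grasp; the last joint's range is limited). The gripper opens to 85 mm and grips with 20 to 120 N. Pads are 22 mm wide; open, the fingers measure 114 mm over their backs; the gripper's body (76 mm by 85 mm) begins 54 mm behind the grasp point. The pads swing forward as they close: fully open they stand 13 mm farther back than shut.
Start: joints at [-1.348, 0.276, 1.505, -0, 1.361, -0.121], TCP at [0.194, -0.541, 0.231] pointing down, gripper open.
Joint ranges: [-2.89, 2.89], [-0.75, 2.08], [0.22, 2.7], [-1.18, 4.32], [0.11, 2.71], [-2.7, 2.7]. Speed limits (rad/s): [2.57, 2.57, 3.14, 3.14, 3.14, 3.14].

### API

Orientations are given as a unit quaternion [w, x, y, z].
In Python, from rig import * gives the robot as it stands.
- The arm moves only by the tool apply_moves, never from a script. Its argument "steps" is one flat list of numbers, 4 for each row, row after row: the shift along the world's x, y, z in cm, then the turn about the world's z in degrees. A call has 1 to 8 rows; each row is the pose to reach, as a shift and turn from the pose commanded when the call began; what a row does not reach only later rows make up. A row lasts 1/12 s, in which the tool goes at most 41.7 mm and 7.16 degrees, less where a joint would pass 70% of its speed; a pose out of reach is approached as far as the arm can. A call with a gripper value outside its range is refused whole. "jaw" is the closure in counts, from 0 (fully open) to 255 (shut), set as the call begins (left out, the last holds). The fingers move at their own pace and stop on an object; "newtons" is the grip in N (left out, the last holds). Time passes only in rows, so rows that repeat a pose let the fingers close. It gives the time, the measured TCP pose, the force, the opening and the grip force at its end, in the units of the state.
- get_state(): the state, without advancing time (a new reading comes with each control period).
- get_image(name): name is "side" or "top" or "wrist"; returns the picture (480x640x3 uint8, red, green, blue); there is no depth.
- calibration(name): a dict with "fx", "fy", "cx", "cy" (pixels), "xyz" and "rotation" of the camera in the world. Camera axes: x right, y up, looking along -z (the intrinsics and any distortion apply to the point x, -y, -z); pixel columns grow to the right and rows downward; lengths in m; the calibration is good to about 2 mm. A picture is of the moment at which its call begins: read the wrist's pose just before it. calibration takes no time and is no camera call; for the wrist camera it gives the pose at the moment of the call.
- sign_off(): hands the job in; it is judged then, once.
The state is a dict: "clock": time; "qpos": joint angles; "qd": joint speeds; "effort": joint torques, N m; "position": TCP position; "ee_rot": TCP orientation; "contact_force": force on the tool from outside, world axes, zero at the start; "moment": the same for the moment, N m; "width": finger opening in m; "gripper_force": force on a finger pad.
Only numpy, scipy, OpenCV 4.12 (cv2) and the standard library are available. Lean on these libraries where they do the work, as an engineer would, in place of code of your own. Each camera call takes 0.05 s, during which the arm holds its last target. There are 200 camera calls.

### The job

Two of the three filling pots have caps stuck fast with dried paint. Tap the barrel-shaped knob of each cap from above with the fingertips, first red, then yellow, then blue, to find the one that gives; then take the loose cap by its knob, lift it more than halfway to upright, and finish while still holding it open there so that the pot can be filled. Do not let go at the end, and leave everything else on the table where it is.

Things in the scene. Friction and masses are not known exactly. Their poses are not given: they have to be found in the camera images.
- board: plywood board fixed on the table, 170 x 360 x 15 mm (its x, y, z), carrying three capped steel filling pots in one row along its y axis, 120 mm apart, the middle pot over its centre. Origin at the centre of its underside. Its x axis points away from the robot (turned up to 0.35 rad); all pots and caps are turned as the board is. Which colour stands where on the board varies.
- pot_red: fixed steel pot, 76 mm in diameter, 86 mm tall, with a red band, screwed to the board. Origin at the centre of its underside (on the board's top, 15 mm above the table); axes parallel to the board's.
- knob_red (a point): centre of the red cap's barrel-shaped knob: a red cylinder lying along the hinge (board's y), 22 mm in diameter, 28 mm long, flat ends to pinch. Moves with the cap. Shut, it is 122 mm above the pot's underside (137 mm above the table), 20 mm from the pot's axis towards the robot, on a 9 mm stem; the cap's flat top is 34 mm below. Its z is square to the cap (up when shut), y along the hinge.
- hinge_red (a point): point on the hinge axis of the red cap, on the far side of its pot (36 mm beyond the pot's axis, 80 mm above its underside). The axis is level, along the board's y. From it the shut knob lies 56 mm towards the robot and 42 mm up.
- cap_red (a joint): angle (rad) of the red cap, a 66 mm disc set into the pot's mouth: 0 shut, growing as the knob side is lifted up and away from the robot, stop at 1.4. Two of the three caps are stuck fast at 0 and do not give; the loose one looks the same, but gives 7 mm (to -0.13) under about 1 N on its knob, then meets a stop. A light spring and its weight shut it when let go; lifting takes up to 8 N at the knob.
- pot_yellow: fixed steel pot, 76 mm in diameter, 86 mm tall, with a yellow band, screwed to the board. Origin at the centre of its underside (on the board's top, 15 mm above the table); axes parallel to the board's.
- knob_yellow (a point): centre of the yellow cap's barrel-shaped knob: a yellow cylinder lying along the hinge (board's y), 22 mm in diameter, 28 mm long, flat ends to pinch. Moves with the cap. Shut, it is 122 mm above the pot's underside (137 mm above the table), 20 mm from the pot's axis towards the robot, on a 9 mm stem; the cap's flat top is 34 mm below. Its z is square to the cap (up when shut), y along the hinge.
- hinge_yellow (a point): point on the hinge axis of the yellow cap, on the far side of its pot (36 mm beyond the pot's axis, 80 mm above its underside). The axis is level, along the board's y. From it the shut knob lies 56 mm towards the robot and 42 mm up.
- cap_yellow (a joint): angle (rad) of the yellow cap, a 66 mm disc set into the pot's mouth: 0 shut, growing as the knob side is lifted up and away from the robot, stop at 1.4. Two of the three caps are stuck fast at 0 and do not give; the loose one looks the same, but gives 7 mm (to -0.13) under about 1 N on its knob, then meets a stop. A light spring and its weight shut it when let go; lifting takes up to 8 N at the knob.
- pot_blue: fixed steel pot, 76 mm in diameter, 86 mm tall, with a blue band, screwed to the board. Origin at the centre of its underside (on the board's top, 15 mm above the table); axes parallel to the board's.
- knob_blue (a point): centre of the blue cap's barrel-shaped knob: a blue cylinder lying along the hinge (board's y), 22 mm in diameter, 28 mm long, flat ends to pinch. Moves with the cap. Shut, it is 122 mm above the pot's underside (137 mm above the table), 20 mm from the pot's axis towards the robot, on a 9 mm stem; the cap's flat top is 34 mm below. Its z is square to the cap (up when shut), y along the hinge.
- hinge_blue (a point): point on the hinge axis of the blue cap, on the far side of its pot (36 mm beyond the pot's axis, 80 mm above its underside). The axis is level, along the board's y. From it the shut knob lies 56 mm towards the robot and 42 mm up.
- cap_blue (a joint): angle (rad) of the blue cap, a 66 mm disc set into the pot's mouth: 0 shut, growing as the knob side is lifted up and away from the robot, stop at 1.4. Two of the three caps are stuck fast at 0 and do not give; the loose one looks the same, but gives 7 mm (to -0.13) under about 1 N on its knob, then meets a stop. A light spring and its weight shut it when let go; lifting takes up to 8 N at the knob.
- screw_top: red plastic screw top, 30 mm across, 13 mm high, lying on the board's near edge. A bystander, not to be disturbed. Origin at its underside.
- sharpener: small yellow sharpener, 24 x 16 x 12 mm, lying on the board's near edge. A bystander, not to be disturbed. Origin at its underside.
- canvas: red painted panel, 200 x 260 x 20 mm, lying to the robot's right. A bystander, not to be disturbed. Origin at its underside.
- paintbrush: paintbrush lying on the red panel. A bystander, not to be disturbed. Origin at its underside.
- tin_white: paint tin with a white band, 86 mm across, 92 mm tall, to the robot's left. A bystander, not to be disturbed. Origin at its underside.
- tin_dark: paint tin with a black band, 86 mm across, 92 mm tall, to the robot's left. A bystander, not to be disturbed. Origin at its underside.
- cup_green: green plastic cup, 72 mm across, 95 mm tall, to the robot's right. A bystander, not to be disturbed. Origin at its underside.

How it is judged:
By the outcome, as a careful person would: the job done as asked, in the order asked, and still so for the second after the job is handed in, while the arm keeps its last pose, push and grip.
It also fails if it takes over 42 s, if anything falls off the work surface, if the arm or the gripper's body presses on something with over 40 N, if the wrist force passes 120 N, or if a joint passes its speed limit or range.

## Working session

There is one attempt and no reset: what is moved stays moved. The work goes in short steps, Python scripts to look and compute and a tool call to move; the robot and the scene stay as the last step left them, time stands still between calls to the robot, and variables do not carry over. Pictures are saved under pics/ and viewed, at most 10 in all, crops included, and the job is handed in when it is done.

Besides the shell and the picture viewer there is one more tool, called after ">>>" by a JSON object that holds its "method" and its "body". apply_moves: Moves the arm, as the interface text tells. Its arguments: {"type":"object","properties":{"steps":{"type":"array","items":{"type":"number"}},"jaw":{"type":"number"},"newtons":{"type":"number"}},"required":["steps"]}

```bash
mkdir -p pics; ls
python3 - <<'E'
from rig import *
import cv2
for n in("top","side"):
    c=calibration(n);print(n,c)
    cv2.imwrite(f"pics/{n}0.png",get_image(n)[:,:,::-1])
s=get_state();print(s)
E
```

```text
pics
top {'fx': 567.9247478405499, 'fy': 567.9247478405499, 'cx': 312.9062883710314, 'cy': 243.78574480719502, 'xyz': array([ 0.37186511, -0.01923005,  1.44047738]), 'rotation': array([ 0.71266359,  0.03371097, -0.04937285, -0.69895386])}
side {'fx': 581.2210608064406, 'fy': 581.2210608064406, 'cx': 324.152163512742, 'cy': 235.0870441864581, 'xyz': array([0.01481738, 0.88307859, 0.86862764]), 'rotation': array([-0.23813828, -0.11681144,  0.44034702,  0.85775273])}
{'clock': 0.1, 'qpos': array([-1.34799016e+00,  2.76522158e-01,  1.50599785e+00,  1.15930956e-05,
        1.36070445e+00, -1.21007910e-01]), 'qd': array([-0.00318996, -0.00123735, -0.00357636, -0.00142779, -0.00044616,
       -0.00161059]), 'effort': array([ 1.87112368e-03, -4.17699373e+01, -2.46403921e+01, -1.51962145e-04,
        5.76797436e-03, -7.77954000e-06]), 'position': array([ 0.19371166, -0.54089094,  0.23053515]), 'ee_rot': array([-8.15136290e-04,  9.85260217e-01,  1.71060338e-01, -3.58501411e-05]), 'contact_force': array([ 0.48481251,  1.14579593, -0.02037255]), 'moment': array([ 0.03940788, -0.03010027, -0.02275691]), 'gripper_force': 0.0, 'width': 0.08526424892094601}
```

View pics/top0.png

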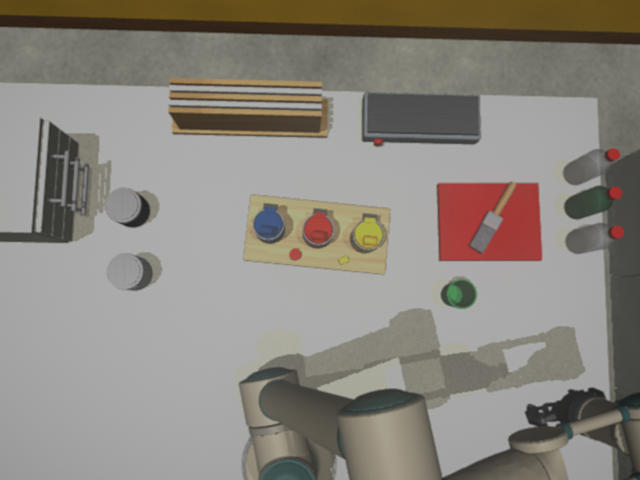

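View pics/side0.png

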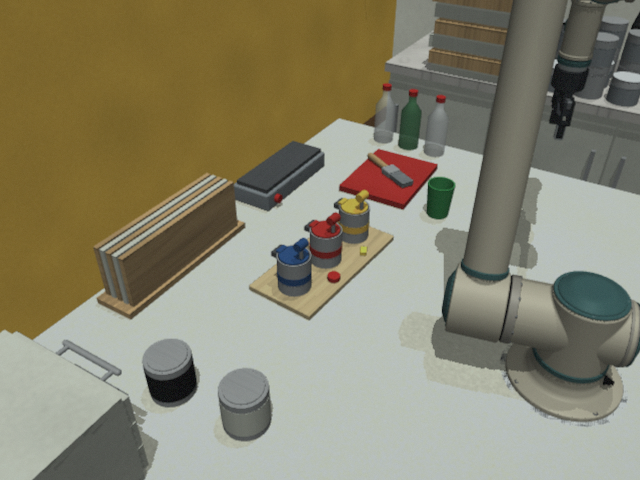

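The top view shows the board with corners near (250,195), (390,208), (385,273) and (244,260). Blue is at (269,222), red at (319,228) and yellow at (369,234). In the side view the knobs are at about (301,246) blue, (333,219) red and (362,198) yellow. I'll zoom in to get accurate corners.

Run:
```python
import cv2,numpy as np
a=cv2.imread("pics/top0.png")[185:285,235:400];b=cv2.imread("pics/side0.png")[180:315,245:400]
a=cv2.resize(a,None,fx=4.8,fy=4.8,interpolation=cv2.INTER_CUBIC)[:,:792];cv2.imwrite("pics/ta.png",a)
cv2.imwrite("pics/sb.png",cv2.resize(b,None,fx=4.4,fy=4.4,interpolation=cv2.INTER_CUBIC))
```

```text
(no output)
```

View pics/ta.png

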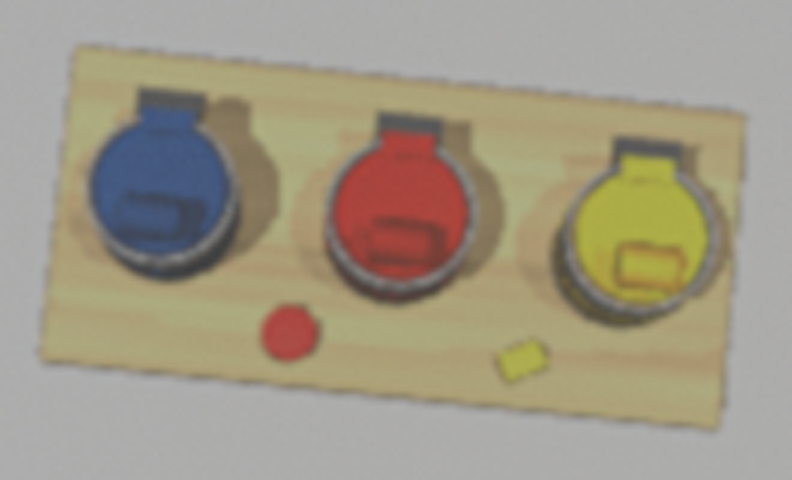

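View pics/sb.png

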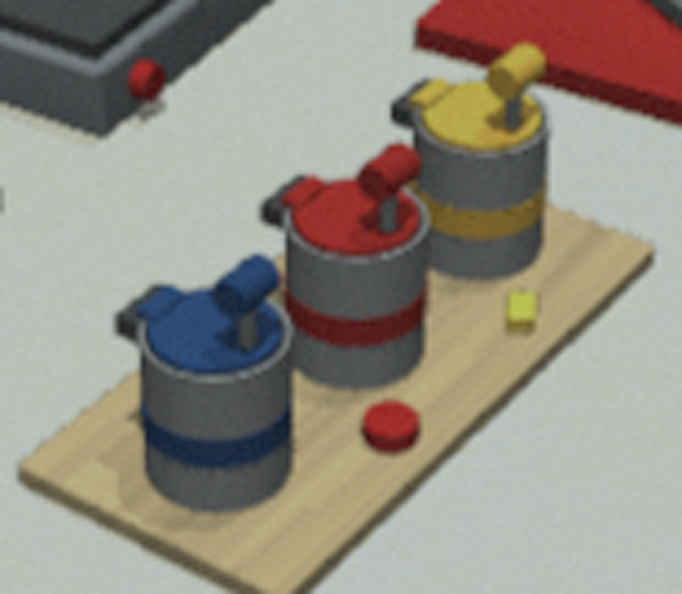

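The zoomed top crop gives board corners at (78,45), (746,115), (718,430) and (41,362), and knobs at about (152,215), (403,242) and (650,266). In the side crop the knobs are at about (246,285), (390,172) and (516,70).

```bash
cat > h.py <<'E'
from rig import *
import numpy as np
from scipy.optimize import least_squares
from scipy.spatial.transform import Rotation as R
def proj(c,P):
    q=c["rotation"];r=R.from_quat([q[1],q[2],q[3],q[0]])
    p=r.inv().apply(np.atleast_2d(P)-c["xyz"])
    return np.c_[c["cx"]+c["fx"]*p[:,0]/-p[:,2],c["cy"]-c["fy"]*p[:,1]/-p[:,2]]
def world(b,L):
    L=np.atleast_2d(L).astype(float);c,s=np.cos(b[2]),np.sin(b[2])
    return np.c_[b[0]+c*L[:,0]-s*L[:,1],b[1]+s*L[:,0]+c*L[:,1],L[:,2]]
K=np.array([[-.02,.12,.137],[-.02,0,.137],[-.02,-.12,.137]]) # blue, red, yellow
C=np.array([[.085,.18,.015],[.085,-.18,.015],[-.085,-.18,.015],[-.085,.18,.015]])
E
python3 - <<'E'
from h import *
t=np.array([[78,45],[746,115],[718,430],[41,362],[152,215],[403,242],[650,266]])/4.8+[234.6,184.6]
s=np.array([[22,467],[653,250],[246,285],[390,172],[516,70]])/4.4+[244.6,179.6]
T,S=calibration("top"),calibration("side")
f=lambda b:np.r_[(proj(T,world(b,np.r_[C,K]))-t).ravel(),(proj(S,world(b,np.r_[C[[0,2]],K]))-s).ravel()]
r=least_squares(f,[.45,0,-.1],loss="soft_l1");print(r.x,f(r.x).round(1))
print(world(r.x,K).round(4), np.degrees(r.x[2]))
# current tool
st=get_state();q=st["ee_rot"];print(R.from_quat([q[1],q[2],q[3],q[0]]).as_matrix().round(3),proj(S,world(r.x,K)))
E
```

```text
[ 0.56524538 -0.05994255 -0.07950393] [-0.7  0.3  0.5 -0.1  0.9  0.4 -0.4  0.4  0.2  1.1 -0.5  0.6 -0.5  0.8
 -2.1 -1.8  0.5 -2.2 -0.4 -0.5 -0.7 -0.7 -0.7 -0.3]
[[ 0.5548  0.0613  0.137 ]
 [ 0.5453 -0.0584  0.137 ]
 [ 0.5358 -0.178   0.137 ]] -4.555239550653477
[[ 0.941  0.337 -0.   ]
 [ 0.337 -0.941  0.002]
 [ 0.    -0.002 -1.   ]] [[300.13923141 243.83740708]
 [332.51849355 218.01285749]
 [361.1640862  195.16615009]]
```

>>> {"method": "apply_moves", "body": {"steps": [2.2, 3, -0.3, -3, 4.4, 6, -0.6, -6, 6.6, 9, -0.9, -9, 8.8, 12, -1.2, -12, 11, 15, -1.5, -15, 13.2, 18, -1.8, -18, 15.4, 21, -2.1, -21, 17.6, 24, -2.4, -24.3], "jaw": 255, "newtons": 30}}

```text
clock: 0.77
position: [0.3703, -0.2996, 0.2069]
ee_rot: [-0.0, 0.999, -0.042, -0.0]
contact_force: [0.5, 1.2, -0.1]
width: -0.0003
gripper_force: 0.0
```

>>> {"method": "apply_moves", "body": {"steps": [2.2, 3, -0.3, 0, 4.4, 6, -0.6, 0, 6.6, 9, -0.9, 0, 8.8, 12, -1.2, 0, 11, 15, -1.5, 0, 13.2, 18, -1.8, 0, 15.4, 21, -2.1, 0, 17.5, 24.2, -2.4, 0]}}

```text
clock: 1.43
position: [0.5455, -0.0578, 0.1828]
ee_rot: [0.0, 0.999, -0.04, -0.0]
contact_force: [1.4, -1.4, -0.4]
width: -0.0
gripper_force: 0.0
```

>>> {"method": "apply_moves", "body": {"steps": [0, 0, 0, 0, 0, 0, 0, 0]}}

```text
clock: 1.6
position: [0.5451, -0.0576, 0.1825]
ee_rot: [-0.0, 0.999, -0.038, -0.001]
contact_force: [-0.7, 0.1, 0.9]
width: 0.0
gripper_force: 0.0
```

Run:
```python
from h import *
import cv2
s=get_state();print(s["position"],s["contact_force"],s["clock"],s["ee_rot"],s["width"])
c=calibration("wrist");b=[.56525,-.05994,-.0795]
cv2.imwrite("pics/w1.png",get_image("wrist")[:,:,::-1])
print(c, proj(c,world(b,K)),proj(c,s["position"]))
```

```text
[ 0.54510835 -0.05760633  0.18246078] [-0.71556691  0.13318089  0.91846202] 1.6 [-2.83494593e-05  9.99271261e-01 -3.81606869e-02 -8.41491219e-04] 1.5250146269395704e-05
{'fx': 340.4941722826565, 'fy': 340.4941722826565, 'cx': 318.6421936985854, 'cy': 232.15952237119004, 'xyz': array([ 0.61506984, -0.06293353,  0.32605795]), 'rotation': array([-0.67246564,  0.09722723, -0.10478326,  0.72619371])} [[116.5779001  254.59844878]
 [319.87167999 255.10403713]
 [522.91038658 255.6089911 ]] [[318.66750786 289.77776127]]
```

View pics/w1.png

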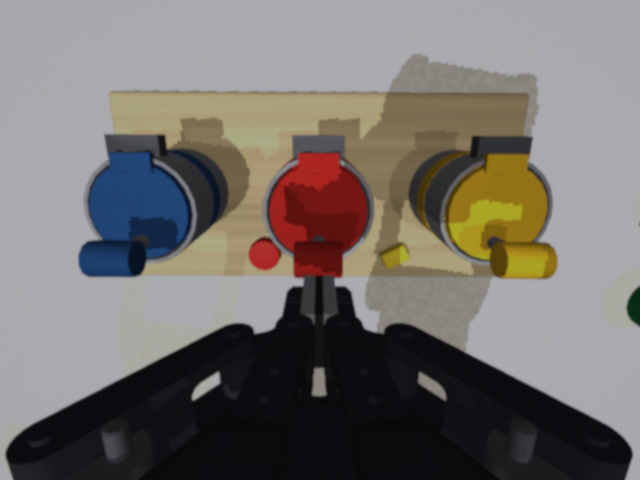

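The wrist view puts red at (318,259), blue at (113,258) and yellow at (523,260). The prediction was about 4 px higher, so the knobs are about 2 mm nearer the robot. Now tapping red.

>>> {"method": "apply_moves", "body": {"steps": [-0.2, -0.1, -1, 0, -0.2, -0.1, -2, 0, -0.2, -0.1, -2.8, 0, -0.2, -0.1, -3.3, 0, -0.2, -0.1, -3.5, 0, -0.2, -0.1, -3.7, 0, -0.2, -0.1, -3.7, 0]}}

```text
clock: 2.23
position: [0.5414, -0.0611, 0.1476]
ee_rot: [0.0, 0.999, -0.04, -0.001]
contact_force: [-4.9, 0.3, 9.6]
width: -0.0002
gripper_force: 4.9
```

>>> {"method": "apply_moves", "body": {"steps": [0, 0, -0.15, 0, 0, 0, -0.15, 0]}}

```text
clock: 2.4
position: [0.5414, -0.0612, 0.1475]
ee_rot: [0.001, 0.999, -0.04, -0.001]
contact_force: [-8.0, -0.2, 16.7]
width: 0.0
gripper_force: 8.6
```

Red is stuck: 16.7 N with no give. Next is yellow.

>>> {"method": "apply_moves", "body": {"steps": [0, 0, 1.5, 0, 0, 0, 3.2, 0, -0.2, -3, 3.2, 0, -0.4, -6, 3.2, 0, -0.6, -9, 3.2, 0, -0.75, -12, 3.2, 0, -0.75, -12, 3.2, 0, -0.75, -12, 2, 0]}}

```text
clock: 3.07
position: [0.5366, -0.1832, 0.1665]
ee_rot: [0.001, 0.999, -0.042, 0.002]
contact_force: [1.2, 0.3, 0.0]
width: 0.0002
gripper_force: 0.0
```

>>> {"method": "apply_moves", "body": {"steps": [0, 0, -0.7, 0, 0, 0, -1.2, 0, 0, 0, -1.6, 0, 0, 0, -1.8, 0, 0, 0, -2, 0, 0, 0, -2, 0]}}

```text
clock: 3.57
position: [0.5353, -0.18, 0.1447]
ee_rot: [-0.0, 0.999, -0.04, -0.0]
contact_force: [0.3, 0.0, 1.3]
width: -0.0001
gripper_force: 0.2
```

Yellow gives. I'll press it to its stop to confirm.

>>> {"method": "apply_moves", "body": {"steps": [0, 0, -0.2, 0, 0, 0, -0.3, 0, 0, 0, -0.3, 0]}}

```text
clock: 3.82
position: [0.5352, -0.1803, 0.1419]
ee_rot: [0.0, 0.999, -0.04, -0.0]
contact_force: [-1.2, 0.8, 1.1]
width: 0.0002
gripper_force: 0.6
```

>>> {"method": "apply_moves", "body": {"steps": [0, 0, 1.7, 0, 0, 0, 3.5, 0, 0.3, 4, 3.5, 0, 0.6, 8, 3.5, 0, 0.9, 12, 3.5, 0, 1.2, 16, 3.5, 0, 1.5, 20, 3.5, 0, 1.9, 23.9, 3.5, 0]}}

```text
clock: 4.48
position: [0.5544, 0.0606, 0.1771]
ee_rot: [-0.0, 0.999, -0.04, 0.001]
contact_force: [0.5, 0.5, -0.9]
width: -0.0
gripper_force: 0.0
```

>>> {"method": "apply_moves", "body": {"steps": [0, 0, 0, 0, 0, 0, -1, 0, 0, 0, -1.8, 0, 0, 0, -2.4, 0, 0, 0, -2.8, 0, 0, 0, -3.0, 0, 0, 0, -3.1, 0, 0, 0, -3.1, 0]}}

```text
clock: 5.15
position: [0.5535, 0.0572, 0.1475]
ee_rot: [0.0, 0.999, -0.041, -0.0]
contact_force: [-4.9, 0.4, 13.1]
width: 0.0003
gripper_force: 6.5
```

Blue is stuck too (13 N, no give), so yellow is the loose one. I'll go back over it with the jaw open and check from the wrist camera.

>>> {"method": "apply_moves", "body": {"steps": [0, 0, 2, 0, 0, 0, 4.5, 0, -0.3, -4, 4.5, 0, -0.6, -8, 4.5, 0, -0.9, -12, 4.5, 0, -1.2, -16, 4.5, 0, -1.5, -20, 4.5, 0, -1.9, -23.9, 4.5, 0]}}

```text
clock: 5.82
position: [0.5344, -0.1837, 0.1905]
ee_rot: [0.0, 0.999, -0.041, -0.0]
contact_force: [0.9, 0.6, 0.3]
width: -0.0002
gripper_force: 0.0
```

>>> {"method": "apply_moves", "body": {"steps": [0, 0, 0, 0, 0, 0, 0, 0, 0, 0, 0, 0, 0, 0, 0, 0], "jaw": 60}}

```text
clock: 6.15
position: [0.535, -0.1797, 0.1906]
ee_rot: [-0.0, 0.999, -0.04, -0.0]
contact_force: [-0.4, 0.4, 0.9]
width: 0.0478
gripper_force: 0.0
```

Run:
```python
from h import *
import cv2
s=get_state();print(s["position"],s["clock"],s["width"])
c=calibration("wrist");b=[.56525,-.05994,-.0795]
cv2.imwrite("pics/w2.png",get_image("wrist")[:,:,::-1])
print(proj(c,world(b,K)))
p=world(b,K[2]);print(p,[proj(c,p+d) for d in([-.002,0,0],[0,.002,0])])
```

```text
[ 0.53495    -0.17972343  0.19055234] 6.15 0.047811141516145995
[[-75.3130105  250.395503  ]
 [120.13498949 250.1976125 ]
 [315.77999776 249.99952253]]
[[ 0.53578322 -0.17797266  0.137     ]] [array([[316.05017194, 253.06312827]]), array([[312.52957421, 250.24750909]])]
```

View pics/w2.png

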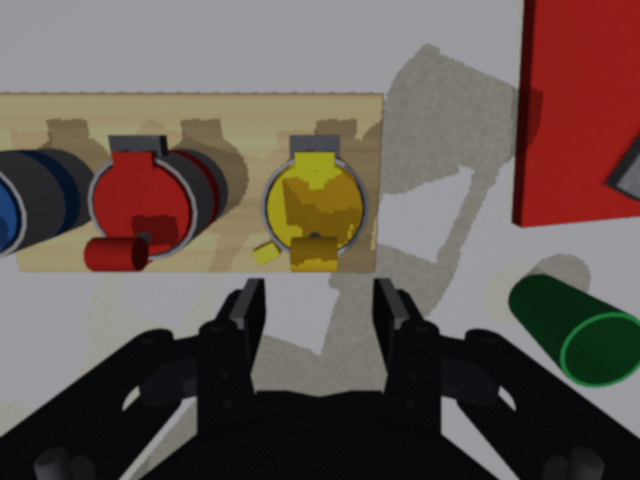

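The yellow knob is at (314,254), with the fingers centred at column 318. I'll shift about 2.5 mm in +y, descend and close.

>>> {"method": "apply_moves", "body": {"steps": [-0.1, 0.2, -1.5, 0, -0.1, 0.2, -3, 0, -0.1, 0.2, -4.5, 0, -0.1, 0.2, -6, 0, -0.1, 0.2, -7, 0, -0.1, 0.2, -7.4, 0, -0.1, 0.2, -7.4, 0]}}

```text
clock: 6.78
position: [0.5339, -0.1773, 0.116]
ee_rot: [-0.0, 0.999, -0.039, -0.001]
contact_force: [0.3, -0.1, -0.6]
width: 0.0653
gripper_force: 0.0
```

>>> {"method": "apply_moves", "body": {"steps": [0, 0, 0, 0, 0, 0, 0, 0, 0, 0, 0, 0, 0, 0, 0, 0], "jaw": 255, "newtons": 60}}

```text
clock: 7.12
position: [0.5347, -0.1768, 0.1178]
ee_rot: [-0.001, 0.999, -0.041, 0.001]
contact_force: [-0.5, 5.2, 2.7]
width: 0.0269
gripper_force: 62.1
```

>>> {"method": "apply_moves", "body": {"steps": [0.35, -0.03, 0.4, 0, 0.7, -0.05, 0.8, 0, 1.1, -0.08, 1.15, 0, 1.5, -0.12, 1.5, 0, 1.95, -0.15, 1.75, 0, 2.4, -0.2, 2.0, 0, 2.4, -0.2, 2.0, 0]}}

```text
clock: 7.7
position: [0.5546, -0.1783, 0.1357]
ee_rot: [-0.002, 0.999, -0.04, -0.005]
contact_force: [-6.3, 5.5, -4.6]
width: 0.0271
gripper_force: 59.5
```

>>> {"method": "apply_moves", "body": {"steps": [0.95, -0.08, 0.4, 0, 2, -0.15, 0.7, 0, 3, -0.23, 0.8, 0, 3.6, -0.28, 0.8, 0, 4.1, -0.32, 0.75, 0, 4.8, -0.37, 0.6, 0, 4.8, -0.37, 0.6, 0, 4.8, -0.37, 0.6, 0]}}

```text
clock: 8.37
position: [0.6028, -0.1822, 0.1436]
ee_rot: [-0.002, 0.999, -0.04, -0.004]
contact_force: [-8.1, 6.6, 4.1]
width: 0.0268
gripper_force: 58.7
```

Run:
```python
from h import *
import cv2
s=get_state();print(s["position"],s["contact_force"],s["width"],s["gripper_force"])
a=get_image("side")[150:300,230:430,::-1]
cv2.imwrite("pics/e.png",cv2.resize(a,None,fx=4,fy=4,interpolation=cv2.INTER_CUBIC))
```

```text
[ 0.60284613 -0.18224945  0.14356028] [-8.0604455   6.61774678  4.12688646] 0.026763513937504677 58.70289981365204
```

View pics/e.png

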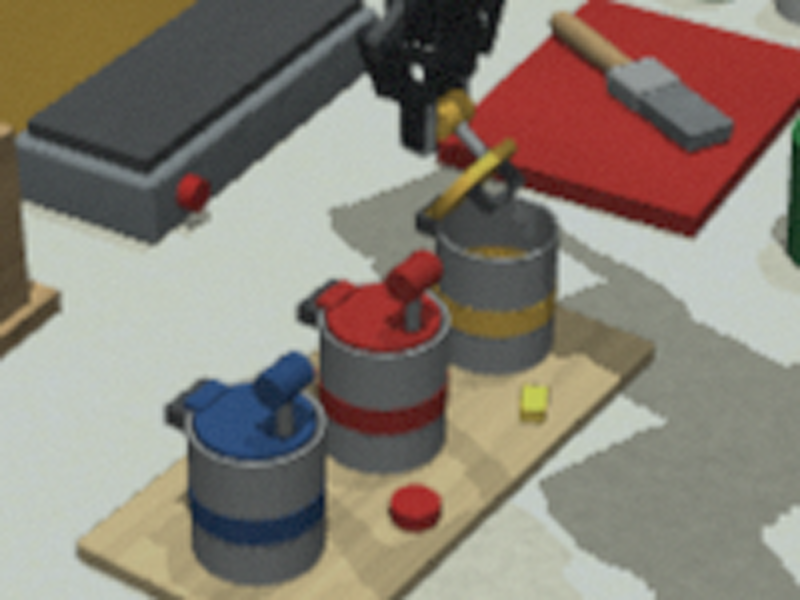

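The cap stands steeply open with its knob between the fingers, at about (455,112) in the crop, which is (344,178) in the image. I'll check the angle from that pixel and hand in if it is well past halfway.

Run:
```python
from h import *
S=calibration("side");b=[.56325,-.05994,-.0795]
e=[]
for t in np.arange(.5,1.4,.1):
    p=world(b,[.036-.07*np.sin(.927-t),-.12,.095+.07*np.cos(.927-t)])
    q=proj(S,p)[0];e.append((np.hypot(*(q-[343.7,178])),t));print(round(t,1),q.round(1))
s=get_state();print(s["gripper_force"],s["width"],s["clock"])
if min(e)[1]>=.95: print(sign_off())
```

```text
0.5 [352.7 184.1]
0.6 [350.5 182.3]
0.7 [348.2 180.8]
0.8 [345.8 179.5]
0.9 [343.3 178.4]
1.0 [340.9 177.6]
1.1 [338.5 177. ]
1.2 [336.2 176.7]
1.3 [333.9 176.7]
58.68016183376312 0.02722432961239853 8.4167
```

The visible part of the knob is biased right because the finger hides its left side, so I'll open a little further for margin.

>>> {"method": "apply_moves", "body": {"steps": [0.4, -0.03, -0.1, 0, 0.8, -0.06, -0.2, 0, 0.8, -0.06, -0.2, 0, 0.8, -0.06, -0.2, 0]}}

```text
clock: 8.75
position: [0.6108, -0.1829, 0.1418]
ee_rot: [-0.001, 0.999, -0.04, -0.004]
contact_force: [-9.1, 6.0, 4.8]
width: 0.0271
gripper_force: 58.6
```

Run:
```python
from h import *
import cv2
s=get_state();print(s["position"],s["contact_force"],s["width"],s["gripper_force"])
a=get_image("side")[150:225,320:385,::-1]
cv2.imwrite("pics/e2.png",cv2.resize(a,None,fx=8,fy=8,interpolation=cv2.INTER_CUBIC))
```

```text
[ 0.61078732 -0.18290988  0.14176895] [-9.05760122  5.97132845  4.84477183] 0.027093532130770336 58.559362292289734
```

View pics/e2.png

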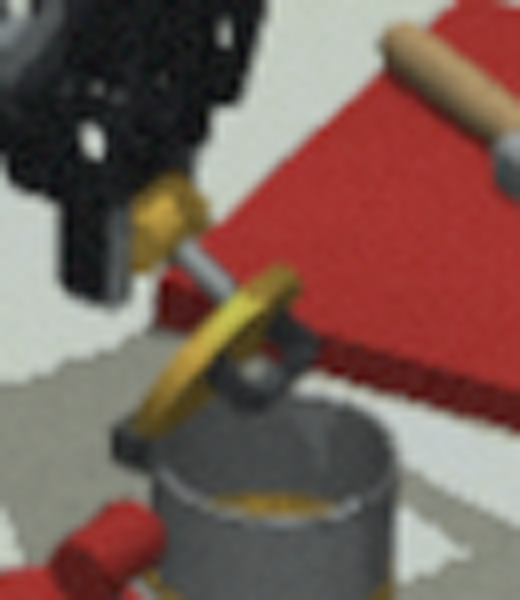

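The knob, at (168,222) in the crop or about (341,178) in the image, is firmly pinched. That puts the cap at 1.0 rad or more, well past halfway.

```bash
python3 -c "
from rig import *
print(sign_off())"
```

```text
the job is handed in; nothing more can be done
None
```

I tapped red, then yellow, then blue; only yellow gave, and I handed the job in with the arm still holding its cap open by the knob at about 1.0–1.2 rad, after about 9 s of the allowed 42 s.

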